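# Refit the filler's outlet elbow

### The arm

A 7-joint arm with a two-finger parallel gripper is mounted at the origin on the work surface. World frame = base frame: x ahead of the robot, y to its left, z up, the work surface at z = 0. Lengths are in m, angles in rad, forces in N, time in s.
With the tool pointing down it reaches from about 0.4 to 0.85 m from the base axis. Payload 4.5 kg.
Tool frame: the origin (TCP) lies between the finger pads; the fingertips stand r.finger_overhang ahead of it and the grasp point (between the pads) lies 8 mm behind it (r.finger_overhang is the distance from the TCP to the fingertips, in m); z points along the fingers, x is the direction in which the jaws open and shut, and the axes are right-handed (so a half turn about z gives the same grasp; the last joint's range is limited). The gripper opens to 88 mm and grips with 3 to 60 N. Pads are 18 mm wide; open, the fingers measure 123 mm over their backs; the gripper's body (75 mm by 187 mm) begins 45 mm behind the grasp point.
Start: joints at [1.344, 0.689, -0.195, 1.565, 0.157, 0.902, -0.215], TCP at [0.161, -0.604, 0.25] pointing down, gripper open.
Joint ranges: [-3.01, 3.01], [-0.46, 2.08], [-1.47, 1.51], [0.13, 2.56], [-1, 4.14], [0.04, 2.09], [-2.66, 2.66]. Speed limits (rad/s): [2.57, 2.57, 3.14, 3.14, 3.14, 3.14, 3.14].

### API

Orientations are given as a unit quaternion [x, y, z, w].
In Python, from plant import r gives the robot as it stands.
- The arm moves only by the tool move_arm, never from a script. Its argument "targets" is a list that holds one entry, the list of rows, each a list of 7 numbers: the turn, a rotation vector about the world's x, y, z in rad, then the shift along the world's x, y, z in m, then the opening, from 0 (shut) to 1 (fully open). A call has 1 to 5 rows; each row shifts and turns the pose as measured when the row begins; what a row does not reach is not made up. A row lasts 1/10 s, in which the tool goes at most 50 mm and 8.59 degrees, less where a joint would pass 70% of its speed; a pose out of reach is approached as far as the arm can. A call with a gripper value outside its range is refused whole. The fingers move at their own pace and stop on an object; "force" is the grip in N (left out, the last holds). Time passes only in rows, so rows that do not move let the fingers close. It gives the time, the measured TCP pose, the force and the opening at its end, in the units of the state.
- r.get_state(): the state, without advancing time (a new reading comes with each control period).
- r.snapshot(name): name is "side" or "top" or "wrist"; returns a dict with "frame" (384x512x3 uint8, red, green, blue), "K" (3x3 intrinsics, pixels), "D" ([k1, k2, p1, p2, k3] as OpenCV has them; the pictures are not rectified), "T" (4x4, takes a point from camera to world coordinates). Camera axes: x right, y up, looking along -z (the intrinsics and any distortion apply to the point x, -y, -z); pixel columns grow to the right and rows downward; lengths in m; the calibration is good to about 2 mm. A picture is of the moment at which its call begins. There is no depth.
- r.finish_job(): hands the job in, once; it reports no verdict.
Trained networks look in a picture, given as the dict that the camera call returned (one of the last four; its "shot" number tells which), for a name from the list of things; names that differ only in an ending like _2 or _b are one class to them, and where a whole thing is asked for, a point or a joint stands for the part that bears it (a point fixed in the world has none). Each returns a list of dicts, best first, with "score" (0 to 1); they miss things now and then, are a little off and sometimes report something else, mostly with a low value. They report only what shows in the picture. A call takes as long as a camera call. They do not tell look-alikes from the thing itself.
- r.find_in(picture, query): "centre" ([row, column] in pixels, amid what is visible of it).
The state is a dict: "clock": time; "q": joint angles; "qd": joint speeds; "joint_torque": joint torques, N m; "tool_pos": TCP position; "eef_rot": TCP orientation; "contact_force": force on the tool from outside, world axes, zero at the start; "moment": the same for the moment, N m; "opening": opening from 0.0 (shut) to 1.0 (fully open).
Only numpy, scipy, OpenCV 4.12 (cv2) and the standard library are available. Lean on these libraries where they do the work, as an engineer would, in place of code of your own. Each camera call takes 0.05 s, during which the arm holds its last target. There are 200 camera calls.

### The job

Refit the washed steel outlet elbow: take it from the blue drying stand, lower it into the clamped brass coupling with its outlet over the yellow line until it meets the seal, then screw it clockwise (seen from above) until its up-and-down play is gone and it bites on the seal, turn it 30 degrees further, stop and let go. Do not force or overtighten it, and leave the tins alone.

Things in the scene. Friction and masses are not known exactly. Their poses are not given: they have to be found in the camera images.
- clamp: Fixed steel plate 160 x 160 x 8 mm with two grey jaws (tops at 34 mm) holding an upright round brass coupling, 50 mm across, top about 50 mm high. Origin: centre of the plate's underside, z up. The coupling was clamped by hand: it sits up to 2.5 mm off along each of the clamp's x, y and z (top at height 47.5 to 52.5), unmeasured, so it has to be felt. It does not give.
- mouth (a point): Nominal centre of the coupling's mouth, 50 mm above the clamp's origin (true one up to 2.5 mm off in x, y, z). 25.5 mm wide between lips, with two opposite 50 degree notches for the cross pin; below, the bore is 40 mm wide. The pin goes under the lips when the nose is 28 mm below the mouth. Their underside is the thread: from 25 to 150 degrees clockwise of the notch it winds down 0.08 mm a degree.
- yellow_line (a point): Outer end of the yellow entry line on the clamp, 80 mm from its origin, at -15 degrees about z from the clamp's x axis: the middle of one notch. The elbow goes in with its outlet over this line (in the opposite notch it would end on the wrong side). Small blue ticks on the plate's rim follow every 30 degrees clockwise (seen from above).
- seal_top (a point): Nominal top of the spring seal in the bore, 30 mm below the mouth; its height under the thread varies from 1.7 mm lower to 1.3 mm higher. It resists with 1 N at first touch, 4 N more per mm, and gives 6 mm. Screwed under the lips the elbow can still be lifted and lowered between thread and seal; that play ends at the bite, 38 to 76 degrees clockwise of the yellow line. Friction holds it there.
- elbow: Loose steel elbow, 0.3 kg, upright. Origin: underside of its nose, z up its screw axis, x along its outlet. Nose cone 12 mm wide at z 0 to 22 mm at z 10, 22 mm shank to z 34, 7 mm cross pin along x at z 17, 34 mm long, 48 mm flange z 34 to 40, grip block 28 x 28 mm z 40 to 84 (grip across y), 18 mm outlet tube along +x at z 53. It stands on its flange, origin 6 mm above the table.
- outlet_tip (a point): Black end of the elbow's outlet: 70 mm from the screw axis along the elbow's x, at z 53 mm of the elbow.
- holder: Blue plastic drying stand, fixed: plate 100 x 100 x 5 mm with an upright tube 64 mm wide outside, 37 mm inside, 40 mm high, in which the elbow stands. Origin: centre of the underside.
- tin0: Open gold tin, loose, 74 mm wide, 42 mm high, origin under its centre. Bystander.
- tin1: Another such tin. Bystander.
- tin2: Another such tin. Bystander.
Not all that is in view belongs to the job. What is shaped like the elbow but green is not meant.

How it is judged:
On the way:
1. the elbow is down in the coupling, its outlet still within about 20 degrees of the yellow line (z of elbow in the frame of clamp below 0.026 m and horizontal distance between elbow and clamp below 0.007 m and x of outlet_tip in the frame of clamp above 0.056 m), for 0.1 s.
At the end, for the whole second after the job is handed in: The elbow is upright (within 6 degrees) in the coupling, pin under the lips, outlet on the clamp's -y side, released and at rest, tightened 30 degrees past first bite, give or take about 8: seal and lip contact forces on it add up to 9 to 20 N (z of elbow in the frame of clamp below 0.0225 m and horizontal distance between elbow and clamp below 0.007 m and y of outlet_tip in the frame of clamp below -0.03 m and contact force between elbow and clamp between 9 and 20 N and angle between elbow's own z axis and vertical below 0.1 rad and linear speed of elbow below 0.01 m/s and angular speed of elbow below 0.1 rad/s); the robot touches nothing.
It fails at once if the elbow is forced or overtightened: more than 35 N between it and the clamped coupling (contact force between elbow and clamp above 35 N).
It fails at once if a tin is moved more than 20 mm (distance of any of tin0, tin1, tin2 from where it was at the start of the episode above 0.02 m).
It also fails if it takes over 72 s, if anything falls off the work surface, if the arm or the gripper's body presses on something with over 40 N, if the wrist force passes 120 N, or if a joint passes its speed limit or range.

## Working session

There is one attempt and no reset: what is moved stays moved. The work goes in short steps, Python scripts to look and compute and a tool call to move; the robot and the scene stay as the last step left them, time stands still between calls to the robot, and variables do not carry over. Pictures are saved under pics/ and viewed, about 8 in all and at most 12, crops included, and the job is handed in when it is done.

Besides the shell and the picture viewer there is one more tool, called after "Request:" by a JSON object that holds its "op" and its "data", one argument or row to a line. move_arm: Moves the arm, as the interface text tells. Its arguments: {"type":"object","properties":{"targets":{"type":"array","items":{"type":"array","items":{"type":"array","items":{"type":"number"}}}},"force":{"type":"number"}},"required":["targets"]}

```bash
mkdir -p pics; ls; cat > h.py <<'E'
import numpy as np, cv2
from plant import r
def ray(p,rc):
    u=cv2.undistortPoints(np.array([[[rc[1],rc[0]]]],float),np.array(p["K"],float),np.array(p["D"],float))[0,0]
    T=np.array(p["T"]); d=T[:3,:3]@np.array([u[0],-u[1],-1]); return T[:3,3],d
def atz(p,rc,z):
    o,d=ray(p,rc); return o+d*(z-o[2])/d[2]
def proj(p,P):
    T=np.array(p["T"]); c=T[:3,:3].T@(np.array(P,float)-T[:3,3]); 
    return cv2.projectPoints(np.array([[c[0],-c[1],-c[2]]]),np.zeros(3),np.zeros(3),np.array(p["K"],float),np.array(p["D"],float))[0][0,0]
def save(p,n): cv2.imwrite("pics/"+n+".png",cv2.cvtColor(p["frame"],cv2.COLOR_RGB2BGR))
E
python3 - <<'E'
from h import *
for n in ("top","side"):
    p=r.snapshot(n); save(p,n+"0"); np.save(n+"0.npy",p,allow_pickle=True)
    print(n,np.array(p["T"]).round(3).tolist())
    for q in ("clamp","holder","elbow","outlet_tip","tin0","yellow_line"):
        for d in r.find_in(p,q)[:3]:print(q,np.round(d["centre"],1),round(d["score"],2),atz(p,d["centre"],.05).round(3))
s=r.get_state();print(s,r.finger_overhang)
a=cv2.imread("pics/top0.png");b=cv2.imread("pics/side0.png")
E
```

```text
pics
top [[-0.019, 0.991, -0.133, 0.435], [-0.999, -0.023, -0.024, 0.066], [-0.027, 0.133, 0.991, 1.098], [0.0, 0.0, 0.0, 1.0]]
holder [221.3 226.5] 0.95 [0.514 0.165 0.05 ]
elbow [119.7 220.6] 0.96 [0.771 0.178 0.05 ]
elbow [205.6 169. ] 0.94 [0.556 0.307 0.05 ]
elbow [274.3 229.9] 0.83 [0.387 0.159 0.05 ]
outlet_tip [212.7 223.2] 0.78 [0.536 0.173 0.05 ]
outlet_tip [290.4 177.8] 0.77 [0.351 0.284 0.05 ]
outlet_tip [275.5 230.1] 0.62 [0.384 0.158 0.05 ]
tin0 [274.  291.7] 0.98 [0.385 0.01  0.05 ]
tin0 [147.3 277.3] 0.75 [0.696 0.037 0.05 ]
tin0 [149.  173.6] 0.64 [0.698 0.297 0.05 ]
yellow_line [211.6 349.4] 0.58 [ 0.531 -0.134  0.05 ]
side [[0.953, 0.217, -0.211, 0.405], [-0.302, 0.702, -0.645, -0.437], [0.008, 0.679, 0.734, 0.675], [0.0, 0.0, 0.0, 1.0]]
clamp [313.9 275. ] 0.67 [ 0.534 -0.159  0.05 ]
clamp [178.9 228.9] 0.62 [0.545 0.187 0.05 ]
holder [201.4 225.4] 0.74 [0.519 0.121 0.05 ]
elbow [209.1 165.5] 0.93 [0.391 0.138 0.05 ]
elbow [180.  229.2] 0.92 [0.544 0.183 0.05 ]
elbow [156.9 224.3] 0.89 [0.554 0.264 0.05 ]
outlet_tip [183.1 230.9] 0.86 [0.546 0.172 0.05 ]
outlet_ti
[... 306 characters left out ...]
[ 1.34381203,  0.6890598 , -0.19460918,  1.5653217 ,  0.15732616,
        0.90252485, -0.21511118]), 'qd': array([-1.87122711e-03, -4.34859541e-04,  6.54100727e-04, -3.46698874e-04,
       -1.32080177e-03, -1.05901289e-03, -4.34799908e-06]), 'joint_torque': array([-6.55359236e-04, -5.27366173e+01, -1.26711622e+00, -1.53718418e+01,
       -5.18908119e-02, -8.45096984e-04,  2.79108201e-05]), 'tool_pos': array([ 0.16117201, -0.6038697 ,  0.24976226]), 'eef_rot': array([ 7.93055578e-01, -6.09149283e-01,  2.60370402e-05,  2.74474207e-05]), 'contact_force': array([ 0.0281361 , -1.34025102,  0.77384628]), 'moment': array([-0.02638863, -0.0003581 ,  0.05224998]), 'opening': 0.9999384911381026} 0.011
```

View pics/top0.png

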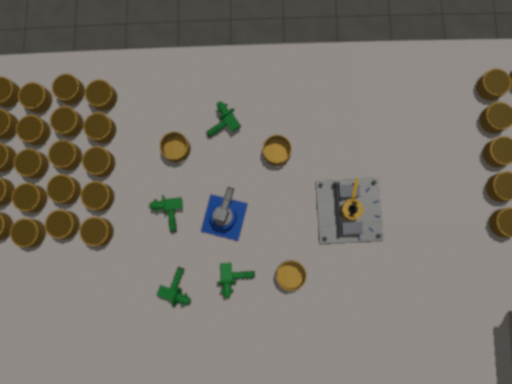

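View pics/side0.png

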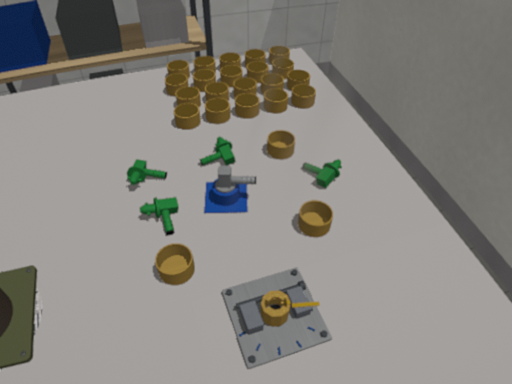

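```bash
python3 - <<'E'
import cv2,numpy as np
a=cv2.imread("pics/top0.png");b=cv2.imread("pics/side0.png")
f=lambda i,x,y,w=100,h=75:cv2.resize(i[y:y+h,x:x+w],(400,300),interpolation=cv2.INTER_CUBIC)
cv2.imwrite("pics/c.png",np.vstack([np.hstack([f(a,300,172),f(a,180,172)]),np.hstack([f(b,210,265,120,90),f(b,190,150)])]))
E
```

```text
(no output)
```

View pics/c.png

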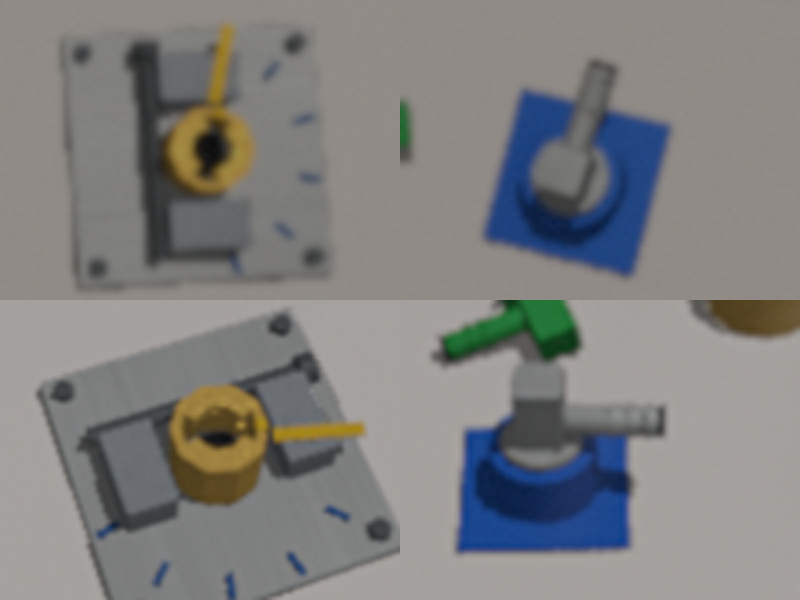

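```bash
python3 - <<'E'
from h import *
t=np.load("top0.npy",allow_pickle=True).item();s=np.load("side0.npy",allow_pickle=True).item()
tp=lambda x,y:(172+y/4,300+x/4)
te=lambda x,y:(172+y/4,180+(x-400)/4)
sc=lambda x,y:(265+(y-300)*.3,210+x*.3)
se=lambda x,y:(150+(y-300)/4,190+(x-400)/4)
B=np.array([atz(t,tp(*c),.010) for c in [(82,53),(295,43),(98,268),(314,257)]]);print("bolts",B.round(4).tolist(),B.mean(0).round(4))
x=(B[0]+B[1]-B[2]-B[3]);print("clamp yaw x",np.degrees(np.arctan2(x[1],x[0])))
y=(B[0]+B[2]-B[1]-B[3]);print("clamp yaw y-90",np.degrees(np.arctan2(y[1],y[0]))-90)
S=[atz(s,sc(*c),.010) for c in [(62,391),(281,324),(378,530)]];print("side bolts",np.round(S,4).tolist(), "ctr",((S[0]+S[2])/2).round(4))
print("mouth top",atz(t,tp(209,149),.05).round(4),"side",atz(s,sc(218,428),.05).round(4))
print("yellow end",atz(t,tp(227,28),.008).round(4),atz(s,sc(363,430),.008).round(4), [ (z,atz(t,tp(227,28),z).round(4).tolist()) for z in (.034,)])
H=np.array([atz(t,te(*c),.005) for c in [(525,90),(670,124),(485,240),(633,276)]]);print("holder",H.round(4).tolist(),H.mean(0).round(4))
H2=np.array([atz(s,se(*c),.005) for c in [(458,551),(630,549)]]);print(H2.round(4).tolist())
for z in(.059,):print("tip",atz(t,te(602,65),z).round(4),atz(s,se(661,419),z).round(4))
print("block top",atz(t,te(563,176),.090).round(4),atz(s,se(540,371),.090).round(4))
E
```

```text
bolts [[0.604, -0.0714, 0.01], [0.6073, -0.207, 0.01], [0.4676, -0.0762, 0.01], [0.4715, -0.2115, 0.01]] [ 0.5376 -0.1415  0.01  ]
clamp yaw x 1.9436060084607294
clamp yaw y-90 1.5121895014341362
side bolts [[0.4728, -0.0724, 0.01], [0.6094, -0.0681, 0.01], [0.6122, -0.2043, 0.01]] ctr [ 0.5425 -0.1383  0.01  ]
mouth top [ 0.537  -0.1412  0.05  ] side [ 0.5418 -0.1402  0.05  ]
yellow end [ 0.6183 -0.1647  0.008 ] [ 0.6289 -0.1464  0.008 ] [(0.034, [0.6139, -0.1592, 0.034])]
holder [[0.5873, 0.2082, 0.005], [0.5633, 0.1155, 0.005], [0.4918, 0.2342, 0.005], [0.4672, 0.1405, 0.005]] [0.5274 0.1746 0.005 ]
[[0.4733, 0.142, 0.005], [0.5672, 0.1145, 0.005]]
tip [0.5941 0.1539 0.059 ] [0.599  0.1576 0.059 ]
block top [0.524 0.175 0.09 ] [0.5366 0.1836 0.09  ]
```

Request:
{"op": "move_arm", "data": {
  "targets": [
    [[0,0,-0.05,0.036,0.03,0,1],[0,0,-0.05,0.036,0.03,0,1],[0,0,-0.05,0.036,0.03,0,1],[0,0,-0.05,0.036,0.03,0,1],[0,0,-0.05,0.036,0.03,0,1]]
  ]
}}

```text
clock: 1.2
tool_pos: [0.3367, -0.4555, 0.2497]
eef_rot: [-0.701, 0.713, -0.0, -0.003]
contact_force: [-0.3, 0.1, -0.0]
opening: 1.002
```

Request:
{"op": "move_arm", "data": {
  "targets": [
    [[0,0,-0.05,0.036,0.03,0,1],[0,0,-0.05,0.036,0.03,0,1],[0,0,-0.05,0.036,0.03,0,1],[0,0,-0.05,0.036,0.03,0,1],[0,0,-0.05,0.036,0.03,0,1]]
  ]
}}

```text
clock: 1.7
tool_pos: [0.5238, -0.2986, 0.2508]
eef_rot: [-0.602, 0.799, -0.001, -0.003]
contact_force: [1.0, -0.2, 0.5]
opening: 1.004
```

Request:
{"op": "move_arm", "data": {
  "targets": [
    [[0,0,0,0,0.045,0,1],[0,0,0,0,0.045,0,1],[0,0,0,0,0.045,0,1],[0,0,0,0,0.045,0,1],[0,0,0,0,0.045,0,1]]
  ]
}}

```text
clock: 2.2
tool_pos: [0.5309, -0.0645, 0.2508]
eef_rot: [-0.603, 0.798, -0.004, -0.0]
contact_force: [1.1, -0.5, 0.7]
opening: 1.002
```

```bash
cat >> h.py <<'E'
from scipy.spatial.transform import Rotation as R
def st():
    s=r.get_state(); M=R.from_quat(s["eef_rot"]).as_matrix()
    print("t",round(s["clock"],2),"pos",s["tool_pos"].round(4),"yawx",round(np.degrees(np.arctan2(M[1,0],M[0,0])),2),"z",M[:,2].round(3),"F",s["contact_force"].round(2),"M",s["moment"].round(2),"op",round(s["opening"],3),"q",s["q"].round(2)); return s
E
python3 -c "from h import *;st()"
```

```text
t 2.2 pos [ 0.5309 -0.0645  0.2508] yawx -105.89 z [ 0.005 -0.007 -1.   ] F [ 1.1  -0.49  0.65] M [ 0.03 -0.07  0.04] op 1.002 q [ 0.    0.57  0.05  1.85 -0.03  0.72 -1.79]
```

Request:
{"op": "move_arm", "data": {
  "targets": [
    [[0,0,0.149,0,0.04,0,1],[0,0,0.149,0,0.04,0,1],[0,0,0.149,0,0.04,0,1],[0,0,0.149,0,0.04,0,1],[0,0,0.149,0,0.04,0,1]]
  ]
}}

```text
clock: 2.7
tool_pos: [0.5305, 0.146, 0.2521]
eef_rot: [0.854, -0.52, 0.005, -0.003]
contact_force: [0.5, -0.5, -0.2]
opening: 1.0
```

Request:
{"op": "move_arm", "data": {
  "targets": [
    [[0,0,0.149,0,0.02,0,1],[0,0,0.149,0,0.02,0,1],[0,0,0.149,0,0,0,1],[0,0,0.149,0,0,0,1],[0,0,0.149,0,0,0,1]]
  ]
}}

```text
clock: 3.2
tool_pos: [0.529, 0.1992, 0.2533]
eef_rot: [0.985, -0.17, 0.003, -0.008]
contact_force: [0.3, -1.0, -0.2]
opening: 1.0
```

Request:
{"op": "move_arm", "data": {
  "targets": [
    [[0,0,0.149,0,0,0,1],[0,0,0.149,0,0,0,1],[0,0,0.149,0,0,0,1],[0,0,0.149,0,0,0,1],[0,0,0.149,0,0,0,1]]
  ]
}}

```text
clock: 3.7
tool_pos: [0.5294, 0.1992, 0.2538]
eef_rot: [0.979, 0.202, 0.0, -0.008]
contact_force: [0.6, 0.2, -0.1]
opening: 1.002
```

Request:
{"op": "move_arm", "data": {
  "targets": [
    [[0,0,0.149,0,0,0,1],[0,0,0.149,0,0,0,1],[0,0,0.149,0,0,0,1],[0,0,0.149,0,0,0,1],[0,0,0.149,0,0,0,1]]
  ]
}}

```text
clock: 4.2
tool_pos: [0.5302, 0.1981, 0.2542]
eef_rot: [0.837, 0.547, -0.002, -0.007]
contact_force: [1.0, 0.1, -0.1]
opening: 1.002
```

```bash
python3 - <<'E'
from h import *
p=r.snapshot("wrist");save(p,"w1");np.save("w1.npy",p,allow_pickle=True);st()
print(np.array(p["T"]).round(3).tolist())
for P in [(.53,.175,.09),(.527,.175,.005),(.597,.156,.059)]:print(proj(p,P).round(1))
E
```

```text
t 4.25 pos [0.5303 0.1979 0.254 ] yawx 66.55 z [-0.012  0.01  -1.   ] F [-0.38 -0.37  0.5 ] M [ 0.05 -0.11  0.06] op 1.003 q [ 0.03  0.71 -0.81  1.72  0.59  0.98  0.16]
[[0.402, -0.877, -0.264, 0.459], [0.916, 0.386, 0.112, 0.228], [0.004, -0.287, 0.958, 0.392], [0.0, 0.0, 0.0, 1.0]]
[232.8 187.9]
[235.7 169.1]
[242.9 233.3]
```

View pics/w1.png

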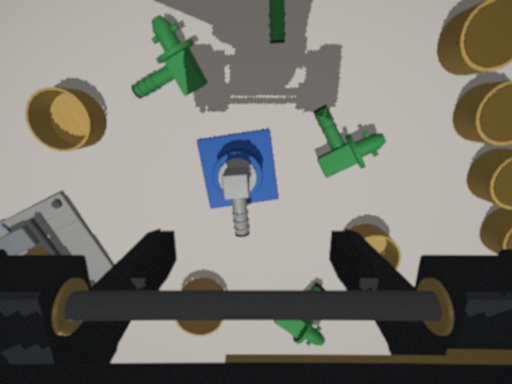

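```bash
python3 - <<'E'
from h import *
p=np.load("w1.npy",allow_pickle=True).item()
c=p["frame"][120:250,190:290];cv2.imwrite("pics/w1c.png",cv2.cvtColor(cv2.resize(c,None,fx=5,fy=4.6,interpolation=cv2.INTER_CUBIC),cv2.COLOR_RGB2BGR))
for n,rc,z in (("block",(186,236),.09),("tip",(235,241),.059)):print(n,atz(p,rc,z).round(4))
for rc in ((140,198),(129,268),(207,211),(197,278)):print(atz(p,rc,.005).round(4))
E
```

```text
block [0.5294 0.1791 0.09  ]
tip [0.5982 0.1528 0.059 ]
[0.4704 0.1454 0.005 ]
[0.4949 0.237  0.005 ]
[0.5632 0.1193 0.005 ]
[0.5881 0.2133 0.005 ]
```

View pics/w1c.png

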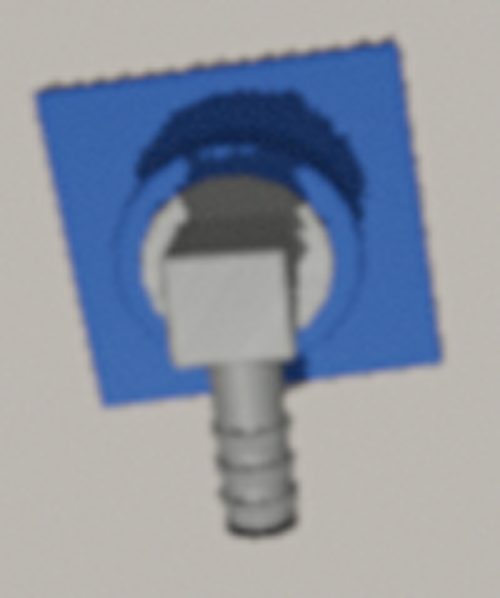

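```bash
python3 - <<'E'
from h import *
from scipy.optimize import least_squares
p=np.load("w1.npy",allow_pickle=True).item()
px=[(163,255),(290,248),(295,360),(172,367),(262,524)]
px=np.array([(190+a/5,120+b/4.6) for a,b in px])
# image left ~ world -y-ish; far(top)= -x
mod=np.array([(-14,-14,84),(-14,14,84),(14,14,84),(14,-14,84),(70,0,53)])/1000.
def f(v):
    w=R.from_euler("z",v[2]).apply(mod)+[v[0],v[1],.006]
    return (np.array([proj(p,q) for q in w])-px).ravel()
s=least_squares(f,[.53,.177,-.3]);print(s.x.round(4),np.degrees(s.x[2]),s.fun.round(1))
E
```

```text
[ 0.5307  0.1787 -0.3461] -19.828862576626157 [-0.4  0.2 -0.1 -0.   0.7  0.1  0.2  0.2 -0.4 -0.7]
```

Request:
{"op": "move_arm", "data": {
  "targets": [
    [[-0.01,-0.012,0.064,0.0005,-0.0193,0,1],[0,0,0,0,0,-0.04,1],[0,0,0,0,0,-0.04,1],[0,0,0,0,0,-0.04,1],[0,0,0,0,0,0,1]]
  ]
}}

```text
clock: 4.75
tool_pos: [0.5332, 0.1777, 0.1325]
eef_rot: [0.822, 0.57, 0.003, 0.001]
contact_force: [-0.5, 0.2, -0.0]
opening: 1.0
```

```bash
python3 -c "from h import *;st()"
```

```text
t 4.75 pos [0.5332 0.1777 0.1325] yawx 69.46 z [ 0.006  0.002 -1.   ] F [-0.54  0.16 -0.05] M [-0.01 -0.1   0.02] op 1.0 q [-0.01  0.86 -0.69  1.85  0.8   0.73  0.05]
```

Request:
{"op": "move_arm", "data": {
  "targets": [
    [[-0.002,0.006,0.012,-0.0025,0.001,-0.02,1],[0,0,0,0,0,-0.0235,1],[0,0,0,0,0,-0.024,1],[0,0,0,0,0,0,1],[0,0,0,0,0,0,1]]
  ]
}}

```text
clock: 5.25
tool_pos: [0.5358, 0.1816, 0.0709]
eef_rot: [0.821, 0.571, 0.005, 0.002]
contact_force: [0.1, 0.5, 0.1]
opening: 0.999
```

```bash
python3 -c "from h import *;st()"
```

```text
t 5.25 pos [0.5358 0.1816 0.0709] yawx 69.6 z [ 0.011  0.004 -1.   ] F [0.1  0.52 0.13] M [-0.01 -0.13  0.03] op 0.999 q [-0.07  0.94 -0.6   1.87  0.91  0.62 -0.04]
```

Request:
{"op": "move_arm", "data": {
  "targets": [
    [[-0.004,0.011,0.01,-0.005,-0.003,-0.006,1],[0,0,0,0,0,0,1],[0,0,0,0,0,0,1]]
  ]
}}

```text
clock: 5.55
tool_pos: [0.5327, 0.1795, 0.0688]
eef_rot: [0.819, 0.574, 0.002, 0.001]
contact_force: [0.2, 0.0, -0.3]
opening: 1.0
```

```bash
python3 -c "from h import *;st()"
```

```text
t 5.55 pos [0.5327 0.1795 0.0688] yawx 70.11 z [ 0.005  0.002 -1.   ] F [ 0.16  0.05 -0.26] M [-0.02 -0.16  0.03] op 1.0 q [-0.06  0.95 -0.6   1.87  0.91  0.62 -0.03]
```

Request:
{"op": "move_arm", "data": {
  "targets": [
    [[-0.003,0.007,0,-0.003,-0.001,-0.005,1],[0,0,0,0,0,0,1],[0,0,0,0,0,0,0],[0,0,0,0,0,0,0],[0,0,0,0,0,0,0]]
  ],
  "force": 30
}}

```text
clock: 6.05
tool_pos: [0.5299, 0.1785, 0.0644]
eef_rot: [0.819, 0.574, -0.001, -0.0]
contact_force: [0.8, 0.2, -0.8]
opening: 0.752
```

Request:
{"op": "move_arm", "data": {
  "targets": [
    [[0,0,0,0,0,0,0],[0,0,0,0,0,0,0]]
  ]
}}

```text
clock: 6.25
tool_pos: [0.53, 0.1785, 0.0644]
eef_rot: [0.819, 0.574, -0.001, -0.0]
contact_force: [-0.2, -0.6, -0.7]
opening: 0.574
```

```bash
python3 -c "from h import *;st()"
```

```text
t 6.25 pos [0.53   0.1785 0.0644] yawx 70.08 z [-0.002 -0.001 -1.   ] F [-0.2  -0.63 -0.7 ] M [ 0.07 -0.09  0.06] op 0.574 q [-0.07  0.95 -0.6   1.88  0.92  0.62 -0.04]
```

Closing at about 0.9/s; target opening about 0.32.

Request:
{"op": "move_arm", "data": {
  "targets": [
    [[0,0,0,0,0,0,0],[0,0,0,0,0,0,0],[0,0,0,0,0,0,0],[0,0,0,0,0,0,0],[0,0,0,0,0,0,0]]
  ]
}}

```text
clock: 6.75
tool_pos: [0.5299, 0.1785, 0.0643]
eef_rot: [0.819, 0.574, -0.001, -0.0]
contact_force: [-0.4, 0.2, -0.6]
opening: 0.314
```

```bash
python3 -c "from h import *;st()"
```

```text
t 6.75 pos [0.5299 0.1785 0.0643] yawx 70.08 z [-0.002 -0.001 -1.   ] F [-0.36  0.22 -0.6 ] M [ 0.06 -0.14  0.02] op 0.314 q [-0.07  0.95 -0.6   1.88  0.92  0.62 -0.04]
```

Request:
{"op": "move_arm", "data": {
  "targets": [
    [[0,0,0,0,0,0.03,0],[0,0,0,0,0,0.04,0],[0,0,0,0,0,0.03,0],[0,0,0,0,-0.03,0,0],[0,0,0,0,-0.04,0,0]]
  ]
}}

```text
clock: 7.25
tool_pos: [0.5284, 0.1129, 0.1665]
eef_rot: [0.816, 0.578, -0.001, -0.002]
contact_force: [1.2, -2.1, -4.0]
opening: 0.317
```

Request:
{"op": "move_arm", "data": {
  "targets": [
    [[0,0,0.023,0.002,-0.045,0,0],[0,0,0.023,0.002,-0.045,0,0],[0,0,0.023,0.002,-0.045,0,0],[0,0,0.023,0.002,-0.045,0,0],[0,0,0.023,0.002,-0.03,0,0]]
  ]
}}

```text
clock: 7.75
tool_pos: [0.5351, -0.1064, 0.1651]
eef_rot: [0.779, 0.627, -0.003, -0.003]
contact_force: [0.2, 0.3, -4.0]
opening: 0.312
```

Request:
{"op": "move_arm", "data": {
  "targets": [
    [[0,0,0,0,0,0,0],[0,0,0,0,0,0,0]]
  ]
}}

```text
clock: 7.95
tool_pos: [0.5332, -0.1138, 0.1632]
eef_rot: [0.782, 0.623, -0.006, -0.003]
contact_force: [-0.0, 1.5, -3.5]
opening: 0.315
```

```bash
python3 -c "from h import *;st()"
```

```text
t 7.95 pos [ 0.5332 -0.1138  0.1632] yawx 77.02 z [-0.013 -0.003 -1.   ] F [-0.03  1.54 -3.52] M [ 0.16 -0.13  0.04] op 0.315 q [ 0.58  0.83 -0.8   1.86  0.8   0.83  0.7 ]
```

Request:
{"op": "move_arm", "data": {
  "targets": [
    [[0.003,-0.013,0,0.0065,-0.027,0,0],[0,0,0,0,0,0,0],[0,0,0,0,0,-0.02,0],[0,0,0,0,0,-0.02,0],[0,0,0,0,0,0,0]]
  ]
}}

```text
clock: 8.45
tool_pos: [0.5398, -0.1343, 0.1222]
eef_rot: [0.78, 0.626, 0.001, -0.001]
contact_force: [-0.6, -0.5, -3.6]
opening: 0.315
```

```bash
python3 - <<'E'
from h import *
st();t=r.snapshot("top");s=r.snapshot("side")
f=lambda p,x,y:cv2.resize(p["frame"][y:y+100,x:x+100],(400,400),interpolation=cv2.INTER_CUBIC)
cv2.imwrite("pics/h1.png",cv2.cvtColor(np.hstack([f(t,300,160),f(s,225,240)]),cv2.COLOR_RGB2BGR))
np.save("t1.npy",t,allow_pickle=True);np.save("s1.npy",s,allow_pickle=True)
E
```

```text
t 8.45 pos [ 0.5398 -0.1343  0.1222] yawx 77.49 z [ 0.     0.004 -1.   ] F [-0.64 -0.49 -3.57] M [ 0.06 -0.   -0.01] op 0.315 q [ 0.59  0.89 -0.75  1.86  0.88  0.76  0.69]
```

View pics/h1.png

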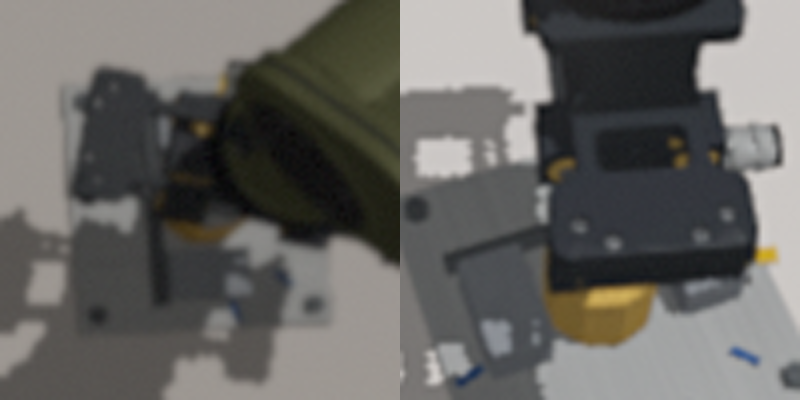

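Request:
{"op": "move_arm", "data": {
  "targets": [
    [[-0.004,0,0,0,-0.007,0,0],[0,0,0,0,0,0,0],[0,0,0,0,0,-0.005,0],[0,0,0,0,0,-0.005,0],[0,0,0,0,0,0,0]]
  ]
}}

```text
clock: 9.05
tool_pos: [0.5433, -0.1406, 0.1167]
eef_rot: [0.78, 0.626, 0.003, 0.003]
contact_force: [-0.4, 0.1, -2.9]
opening: 0.317
```

```bash
python3 -c "from h import *;st()"
```

```text
t 9.05 pos [ 0.5433 -0.1406  0.1167] yawx 77.55 z [ 0.009 -0.001 -1.   ] F [-0.4   0.14 -2.92] M [ 0.07 -0.1   0.03] op 0.317 q [ 0.59  0.9  -0.74  1.86  0.9   0.75  0.69]
```

Request:
{"op": "move_arm", "data": {
  "targets": [
    [[0,0.009,-0.01,-0.004,0,0,0],[0,0.002,0,-0.001,0,-0.006,0],[0,0.002,0,-0.001,0,-0.006,0]]
  ]
}}

```text
clock: 9.35
tool_pos: [0.5373, -0.1406, 0.1045]
eef_rot: [0.783, 0.622, -0.002, -0.001]
contact_force: [-0.4, -0.6, -3.3]
opening: 0.313
```

Request:
{"op": "move_arm", "data": {
  "targets": [
    [[0,0.002,0,-0.001,0,-0.005,0],[0,0,0,0,0,0,0]]
  ]
}}

```text
clock: 9.55
tool_pos: [0.5365, -0.1402, 0.0982]
eef_rot: [0.783, 0.622, -0.002, -0.002]
contact_force: [0.6, 1.1, -3.5]
opening: 0.316
```

```bash
python3 -c "from h import *;st()"
```

```text
t 9.55 pos [ 0.5365 -0.1402  0.0982] yawx 76.94 z [-0.005  0.    -1.   ] F [ 0.58  1.12 -3.51] M [ 0.16 -0.46 -0.01] op 0.316 q [ 0.58  0.92 -0.72  1.88  0.92  0.72  0.66]
```

Request:
{"op": "move_arm", "data": {
  "targets": [
    [[0,-0.004,0,0.0015,0.0005,0,0],[0,0,0,-0.0005,0,-0.003,0],[0,0,0,0,0,0,0]]
  ]
}}

```text
clock: 9.85
tool_pos: [0.5371, -0.1398, 0.0947]
eef_rot: [0.783, 0.622, -0.001, -0.001]
contact_force: [-0.1, 1.0, -3.7]
opening: 0.314
```

```bash
cat >> h.py <<'E'
def avg(n=6):
    F=[];M=[]
    for _ in range(n):
        r.snapshot("wrist");s=r.get_state();F.append(s["contact_force"]);M.append(s["moment"])
    print("avgF",np.mean(F,0).round(2),"M",np.mean(M,0).round(3))
E
python3 -c "from h import *;avg();st()"
```

```text
avgF [-0.06 -0.18 -3.2 ] M [ 0.055 -0.144  0.014]
t 10.15 pos [ 0.5377 -0.1396  0.0952] yawx 76.93 z [-0.001  0.    -1.   ] F [-0.46 -0.37 -3.61] M [ 0.01 -0.16  0.04] op 0.312 q [ 0.58  0.93 -0.71  1.88  0.93  0.71  0.65]
```

Request:
{"op": "move_arm", "data": {
  "targets": [
    [[0,0,0,0,0,-0.003,0],[0,0,0,-0.0005,0,-0.003,0],[0,0,0,0,0,0,0]]
  ]
}}

```text
clock: 10.45
tool_pos: [0.5372, -0.1397, 0.0888]
eef_rot: [0.783, 0.622, -0.0, -0.0]
contact_force: [0.2, -0.1, -3.6]
opening: 0.316
```

```bash
python3 -c "from h import *;avg(4);st()"
```

```text
avgF [-0.24 -0.35 -2.86] M [ 0.034 -0.133 -0.005]
t 10.65 pos [ 0.5376 -0.1397  0.0893] yawx 76.92 z [-0.  0. -1.] F [-0.33 -0.47 -3.3 ] M [ 0.03 -0.17 -0.02] op 0.315 q [ 0.57  0.93 -0.7   1.88  0.94  0.7   0.64]
```

Request:
{"op": "move_arm", "data": {
  "targets": [
    [[0,0,0,0,0,-0.0025,0],[0,0,0,0,0,-0.002,0],[0,0,0,0,0,0,0]]
  ]
}}

```text
clock: 10.95
tool_pos: [0.5378, -0.1397, 0.0846]
eef_rot: [0.783, 0.622, 0.0, 0.0]
contact_force: [-0.1, 0.2, -2.2]
opening: 0.316
```

```bash
python3 -c "from h import *;avg(4);st()"
```

```text
avgF [-0.19 -0.17 -3.18] M [ 0.015 -0.155 -0.01 ]
t 11.15 pos [ 0.538  -0.1396  0.0849] yawx 76.92 z [ 0.001  0.    -1.   ] F [ 0.42 -0.31 -2.65] M [ 0.01 -0.14 -0.  ] op 0.318 q [ 0.57  0.94 -0.7   1.88  0.95  0.69  0.63]
```

Request:
{"op": "move_arm", "data": {
  "targets": [
    [[0,0,0,0,0,-0.0015,0],[0,0,0,0,0,-0.0015,0],[0,0,0,0,0,0,0]]
  ]
}}

```text
clock: 11.45
tool_pos: [0.5381, -0.1397, 0.0818]
eef_rot: [0.783, 0.622, 0.0, 0.0]
contact_force: [0.3, -0.0, -3.2]
opening: 0.319
```

```bash
python3 -c "from h import *;avg(4);st()"
```

```text
avgF [-0.32 -0.6  -3.53] M [ 0.049 -0.127 -0.011]
t 11.65 pos [ 0.5382 -0.1396  0.082 ] yawx 76.91 z [ 0.001  0.    -1.   ] F [-0.37 -0.51 -3.24] M [ 0.05 -0.1   0.01] op 0.317 q [ 0.57  0.94 -0.69  1.88  0.96  0.69  0.62]
```

Request:
{"op": "move_arm", "data": {
  "targets": [
    [[0,0,0,0,0,-0.0015,0],[0,0,0,0,0,0,0]]
  ]
}}

```text
clock: 11.85
tool_pos: [0.5382, -0.1397, 0.0805]
eef_rot: [0.783, 0.622, 0.001, 0.0]
contact_force: [0.3, 0.0, -2.4]
opening: 0.318
```

```bash
python3 -c "from h import *;avg(4);st()"
```

```text
avgF [ 0.1  -0.   -3.75] M [ 0.04  -0.117  0.014]
t 12.05 pos [ 0.5384 -0.1396  0.0807] yawx 76.91 z [ 0.002  0.    -1.   ] F [ 0.6   0.21 -3.98] M [ 0.03 -0.11  0.02] op 0.315 q [ 0.56  0.95 -0.69  1.88  0.96  0.68  0.62]
```

Request:
{"op": "move_arm", "data": {
  "targets": [
    [[0,0,0,0,0,-0.0012,0],[0,0,0,0,0,0,0]]
  ]
}}

```text
clock: 12.25
tool_pos: [0.5385, -0.1396, 0.0795]
eef_rot: [0.783, 0.622, 0.001, 0.001]
contact_force: [-0.4, -0.3, -3.1]
opening: 0.316
```

```bash
python3 -c "from h import *;avg(4);st()"
```

```text
avgF [-0.13 -0.38 -3.19] M [ 0.041 -0.134  0.004]
t 12.45 pos [ 0.5385 -0.1396  0.0795] yawx 76.91 z [ 0.002  0.    -1.   ] F [-0.07 -0.55 -2.76] M [ 0.02 -0.09  0.07] op 0.313 q [ 0.56  0.95 -0.69  1.88  0.96  0.68  0.62]
```

Request:
{"op": "move_arm", "data": {
  "targets": [
    [[0,0,0,0,0,-0.0012,0],[0,0,0,0,0,0,0]]
  ]
}}

```text
clock: 12.65
tool_pos: [0.5386, -0.1396, 0.0787]
eef_rot: [0.783, 0.622, 0.001, 0.001]
contact_force: [-0.7, -0.1, 0.5]
opening: 0.314
```

```bash
python3 -c "from h import *;avg(4);st()"
```

```text
avgF [-0.57 -0.24 -0.32] M [0.006 0.063 0.01 ]
t 12.85 pos [ 0.5386 -0.1396  0.0787] yawx 76.91 z [ 0.003 -0.    -1.   ] F [ 0.09 -0.31 -0.46] M [-0.01  0.04  0.01] op 0.313 q [ 0.56  0.95 -0.69  1.88  0.96  0.68  0.62]
```

Request:
{"op": "move_arm", "data": {
  "targets": [
    [[0,0.003,-0.1,0,0,0,0],[0,0,-0.1,0,0,0,0],[0,0,-0.1,0,0,0,0],[0,0,0,0,0,0,0]]
  ]
}}

```text
clock: 13.25
tool_pos: [0.5393, -0.1393, 0.079]
eef_rot: [0.87, 0.493, 0.001, 0.0]
contact_force: [-0.1, 0.4, -1.9]
opening: 0.317
```

```bash
python3 -c "from h import *;avg(4);st()"
```

```text
avgF [-0.23  0.15 -0.52] M [-0.003 -0.048 -0.001]
t 13.45 pos [ 0.5393 -0.1393  0.0789] yawx 59.23 z [ 0.001  0.001 -1.   ] F [-0.59 -0.06 -0.1 ] M [-0.01 -0.06 -0.  ] op 0.314 q [ 0.53  0.93 -0.62  1.88  0.9   0.63  0.36]
```

Request:
{"op": "move_arm", "data": {
  "targets": [
    [[0,0,-0.1,0,0,0,0],[0,0,-0.1,0,0,0,0],[0,0,-0.09,0,0,0,0],[0,0,0,0,0,0,0]]
  ]
}}

```text
clock: 13.85
tool_pos: [0.5398, -0.1392, 0.0789]
eef_rot: [0.933, 0.361, 0.002, -0.0]
contact_force: [-0.9, -0.1, 0.6]
opening: 0.317
```

```bash
python3 -c "from h import *;avg(4);st()"
```

```text
avgF [-0.11 -0.24 -0.17] M [-0.011 -0.047  0.006]
t 14.05 pos [ 0.5398 -0.1392  0.0788] yawx 42.36 z [ 0.003  0.003 -1.   ] F [ 0.1  -0.08 -0.81] M [-0.01 -0.07  0.  ] op 0.319 q [ 0.49  0.91 -0.55  1.88  0.83  0.59  0.13]
```

Request:
{"op": "move_arm", "data": {
  "targets": [
    [[-0.003,0.003,0,0,0,0.001,0],[0,0,0,0,0,0,0]]
  ]
}}

```text
clock: 14.25
tool_pos: [0.5398, -0.139, 0.0796]
eef_rot: [0.932, 0.362, -0.0, -0.0]
contact_force: [1.0, -0.5, -3.6]
opening: 0.314
```

```bash
python3 -c "from h import *;avg(4);st()"
```

```text
avgF [ 0.25  0.22 -3.16] M [ 0.029 -0.136  0.024]
t 14.45 pos [ 0.5396 -0.1391  0.0795] yawx 42.44 z [-0.  0. -1.] F [ 0.8   0.11 -3.33] M [ 0.01 -0.16  0.01] op 0.313 q [ 0.49  0.91 -0.55  1.88  0.83  0.59  0.13]
```

Request:
{"op": "move_arm", "data": {
  "targets": [
    [[0,0,0,0,0,0.0008,0],[0,0,0,0,0,0,0]]
  ]
}}

```text
clock: 14.65
tool_pos: [0.5393, -0.1393, 0.0801]
eef_rot: [0.932, 0.362, -0.001, -0.0]
contact_force: [0.3, -0.1, -2.7]
opening: 0.318
```

```bash
python3 -c "from h import *;avg(4);st()"
```

```text
avgF [-0.04  0.39 -3.  ] M [ 0.025 -0.113  0.009]
t 14.85 pos [ 0.5393 -0.1392  0.0801] yawx 42.44 z [-0.001  0.    -1.   ] F [-0.35  0.8  -3.28] M [ 0.07 -0.09  0.01] op 0.316 q [ 0.49  0.91 -0.55  1.88  0.83  0.59  0.13]
```

Request:
{"op": "move_arm", "data": {
  "targets": [
    [[0,0,0,0,0,0.0008,0],[0,0,0,0,0,0,0]]
  ]
}}

```text
clock: 15.05
tool_pos: [0.5392, -0.1392, 0.0807]
eef_rot: [0.932, 0.362, -0.001, -0.0]
contact_force: [0.2, -0.5, -4.8]
opening: 0.311
```

```bash
python3 -c "from h import *;avg(4);st()"
```

```text
avgF [ 0.39  0.11 -4.8 ] M [-0.013 -0.211 -0.019]
t 15.25 pos [ 0.5392 -0.1393  0.0807] yawx 42.44 z [-0.002  0.    -1.   ] F [ 0.77  0.26 -4.9 ] M [-0.03 -0.15 -0.05] op 0.318 q [ 0.49  0.91 -0.55  1.88  0.83  0.6   0.13]
```

Request:
{"op": "move_arm", "data": {
  "targets": [
    [[0,-0.002,0,0,0,0.0008,0],[0,0,0,0,0,0,0]]
  ]
}}

```text
clock: 15.45
tool_pos: [0.539, -0.1393, 0.0808]
eef_rot: [0.932, 0.362, 0.0, -0.0]
contact_force: [0.4, -0.4, -6.2]
opening: 0.314
```

```bash
python3 -c "from h import *;avg(4);st()"
```

```text
avgF [ 0.9 -0.3 -8.8] M [-0.027 -0.386 -0.035]
t 15.65 pos [ 0.539  -0.1393  0.0809] yawx 42.44 z [-0.  0. -1.] F [ 1.43 -0.05 -9.12] M [-0.04 -0.43 -0.07] op 0.319 q [ 0.49  0.91 -0.55  1.88  0.83  0.59  0.13]
```

Request:
{"op": "move_arm", "data": {
  "targets": [
    [[0,0,0,0,0,-0.0014,0],[0,0,0,0,0,0,0]]
  ]
}}

```text
clock: 15.85
tool_pos: [0.5391, -0.1393, 0.08]
eef_rot: [0.932, 0.362, 0.0, -0.0]
contact_force: [0.1, -0.4, -3.6]
opening: 0.317
```

```bash
python3 -c "from h import *;avg(4);st()"
```

```text
avgF [-0.28  0.15 -3.08] M [ 0.018 -0.12  -0.016]
t 16.05 pos [ 0.5392 -0.1393  0.0801] yawx 42.44 z [ 0.001  0.    -1.   ] F [-0.88  0.24 -2.93] M [ 0.01 -0.13 -0.02] op 0.312 q [ 0.49  0.91 -0.55  1.88  0.83  0.59  0.13]
```

Request:
{"op": "move_arm", "data": {
  "targets": [
    [[0,0,0,0,0,-0.0006,0],[0,0,0,0,0,0,0]]
  ]
}}

```text
clock: 16.25
tool_pos: [0.5393, -0.1392, 0.0797]
eef_rot: [0.932, 0.362, 0.0, 0.0]
contact_force: [0.2, -0.0, -3.5]
opening: 0.314
```

```bash
python3 -c "from h import *;avg(4);st()"
```

```text
avgF [ 0.08 -0.18 -2.99] M [ 0.006 -0.109 -0.017]
t 16.45 pos [ 0.5393 -0.1393  0.0797] yawx 42.44 z [ 0.001  0.    -1.   ] F [ 0.18  0.03 -3.17] M [ 0.03 -0.14 -0.04] op 0.314 q [ 0.49  0.91 -0.55  1.88  0.83  0.59  0.13]
```

Request:
{"op": "move_arm", "data": {
  "targets": [
    [[0,0,-0.08,0,0,-0.0003,0],[0,0,-0.08,0,0,0,0],[0,0,0,0,0,0,0]]
  ]
}}

```text
clock: 16.75
tool_pos: [0.5395, -0.1393, 0.0795]
eef_rot: [0.959, 0.284, 0.001, 0.0]
contact_force: [0.6, -0.3, -3.2]
opening: 0.318
```

```bash
python3 -c "from h import *;avg(4);st()"
```

```text
avgF [ 0.1   0.07 -2.4 ] M [ 0.013 -0.154 -0.018]
t 16.95 pos [ 0.5394 -0.1393  0.0794] yawx 33.06 z [ 0.001  0.    -1.   ] F [-0.1  -0.52 -2.32] M [-0.04 -0.14 -0.01] op 0.314 q [ 0.46  0.9  -0.51  1.89  0.79  0.56  0.  ]
```

Request:
{"op": "move_arm", "data": {
  "targets": [
    [[0,0,0,0,0,0.0006,0],[0,0,0,0,0,0,0]]
  ]
}}

```text
clock: 17.15
tool_pos: [0.5393, -0.1394, 0.0798]
eef_rot: [0.958, 0.285, 0.001, -0.0]
contact_force: [0.6, -1.0, -3.5]
opening: 0.316
```

```bash
python3 -c "from h import *;avg(4);st()"
```

```text
avgF [-0.18  0.13 -3.47] M [-0.037 -0.122  0.013]
t 17.35 pos [ 0.5393 -0.1394  0.0799] yawx 33.12 z [ 0.001  0.001 -1.   ] F [-0.07 -0.17 -3.63] M [-0.   -0.1   0.01] op 0.316 q [ 0.47  0.9  -0.51  1.89  0.79  0.57  0.  ]
```

Request:
{"op": "move_arm", "data": {
  "targets": [
    [[0,0,0,0,0,0.0006,0],[0,0,0,0,0,0,0]]
  ]
}}

```text
clock: 17.55
tool_pos: [0.5391, -0.1394, 0.08]
eef_rot: [0.959, 0.285, 0.0, -0.0]
contact_force: [-0.2, -0.8, -5.2]
opening: 0.313
```

```bash
python3 -c "from h import *;avg(4);st()"
```

```text
avgF [ 0.65  0.31 -6.43] M [-0.032 -0.28  -0.008]
t 17.75 pos [ 0.5391 -0.1394  0.0801] yawx 33.12 z [ 0.     0.001 -1.   ] F [ 0.37  0.27 -6.38] M [-0.09 -0.32 -0.03] op 0.315 q [ 0.47  0.9  -0.51  1.89  0.79  0.57  0.  ]
```

Request:
{"op": "move_arm", "data": {
  "targets": [
    [[0,0,0,0,0,-0.0008,0],[0,0,-0.06,0,0,0,0],[0,0,-0.06,0,0,-0.0002,0],[0,0,0,0,0,0,0]]
  ]
}}

```text
clock: 18.15
tool_pos: [0.5391, -0.1393, 0.0795]
eef_rot: [0.974, 0.225, 0.0, -0.0]
contact_force: [-0.1, 1.0, -6.3]
opening: 0.313
```

```bash
python3 -c "from h import *;avg(4);st()"
```

```text
avgF [ 0.71 -0.43 -4.88] M [-0.028 -0.143  0.001]
t 18.35 pos [ 0.5391 -0.1394  0.0795] yawx 26.09 z [ 0.001  0.001 -1.   ] F [ 1.31 -0.71 -4.97] M [-0.07 -0.13  0.03] op 0.313 q [ 0.45  0.9  -0.48  1.89  0.76  0.55 -0.09]
```

Request:
{"op": "move_arm", "data": {
  "targets": [
    [[0,0,0,0,0,0.0006,0],[0,0,0,0,0,0,0]]
  ]
}}

```text
clock: 18.55
tool_pos: [0.539, -0.1394, 0.0795]
eef_rot: [0.974, 0.226, 0.0, -0.001]
contact_force: [0.2, -0.6, -5.5]
opening: 0.315
```

```bash
python3 -c "from h import *;avg(4);st()"
```

```text
avgF [ 0.37 -0.02 -8.54] M [-0.043 -0.345  0.006]
t 18.75 pos [ 0.539  -0.1394  0.0796] yawx 26.13 z [ 0.     0.001 -1.   ] F [ 0.18 -0.26 -8.4 ] M [-0.07 -0.31  0.01] op 0.311 q [ 0.45  0.9  -0.48  1.89  0.76  0.55 -0.09]
```

Request:
{"op": "move_arm", "data": {
  "targets": [
    [[0,0,-0.05,0,0,-0.0006,0],[0,0,-0.05,0,0,-0.0003,0],[0,0,-0.05,0,0,-0.0003,0],[0,0,-0.05,0,0,-0.0003,0],[0,0,0,0,0,0,0]]
  ]
}}

```text
clock: 19.25
tool_pos: [0.5392, -0.1392, 0.0787]
eef_rot: [0.992, 0.125, 0.001, -0.0]
contact_force: [0.7, -0.8, -8.9]
opening: 0.312
```

```bash
python3 -c "from h import *;avg(4);st()"
```

```text
avgF [ 0.48 -0.06 -7.5 ] M [-0.097 -0.287  0.034]
t 19.45 pos [ 0.5392 -0.1392  0.0787] yawx 14.38 z [ 0.001  0.001 -1.   ] F [ 0.58 -0.87 -7.32] M [-0.11 -0.21 -0.01] op 0.313 q [ 0.42  0.89 -0.42  1.89  0.7   0.52 -0.24]
```

Request:
{"op": "move_arm", "data": {
  "targets": [
    [[0,0,-0.05,0,0,-0.0008,0],[0,0,-0.05,0,0,-0.0005,0],[0,0,-0.05,0,0,-0.0005,0],[0,0,0,0,0,0,0]]
  ]
}}

```text
clock: 19.85
tool_pos: [0.5395, -0.139, 0.0781]
eef_rot: [0.999, 0.05, 0.001, -0.0]
contact_force: [1.0, -0.7, -9.5]
opening: 0.317
```

```bash
python3 -c "from h import *;avg(4);st()"
```

```text
avgF [ 0.5  -0.41 -7.49] M [-0.112 -0.246  0.063]
t 20.05 pos [ 0.5395 -0.139   0.0781] yawx 5.71 z [ 0.003  0.001 -1.   ] F [ 0.28 -0.44 -7.31] M [-0.15 -0.25  0.05] op 0.314 q [ 0.4   0.88 -0.38  1.89  0.66  0.49 -0.35]
```

Request:
{"op": "move_arm", "data": {
  "targets": [
    [[0,0,-0.048,0,0,-0.001,0],[0,0,-0.048,0,0,-0.001,0],[0,0,-0.045,0,0,-0.0007,0],[0,0,0,0,0,0,0]]
  ]
}}

```text
clock: 20.45
tool_pos: [0.5398, -0.1389, 0.0776]
eef_rot: [1.0, -0.022, 0.002, -0.0]
contact_force: [0.7, -1.0, -9.3]
opening: 0.317
```

```bash
python3 - <<'E'
from h import *
avg(4);st()
t=r.snapshot("top");s=r.snapshot("side")
f=lambda p,x,y:cv2.resize(p["frame"][y:y+100,x:x+100],(400,400),interpolation=cv2.INTER_CUBIC)
cv2.imwrite("pics/h2.png",cv2.cvtColor(np.hstack([f(t,300,160),f(s,225,240)]),cv2.COLOR_RGB2BGR))
E
```

```text
avgF [-0.01 -0.5  -5.02] M [-0.099 -0.081  0.043]
t 20.65 pos [ 0.5399 -0.139   0.0775] yawx -2.46 z [ 0.004  0.001 -1.   ] F [ 0.24 -0.7  -3.74] M [-0.07 -0.05  0.09] op 0.314 q [ 0.37  0.88 -0.35  1.89  0.61  0.47 -0.45]
```

View pics/h2.png

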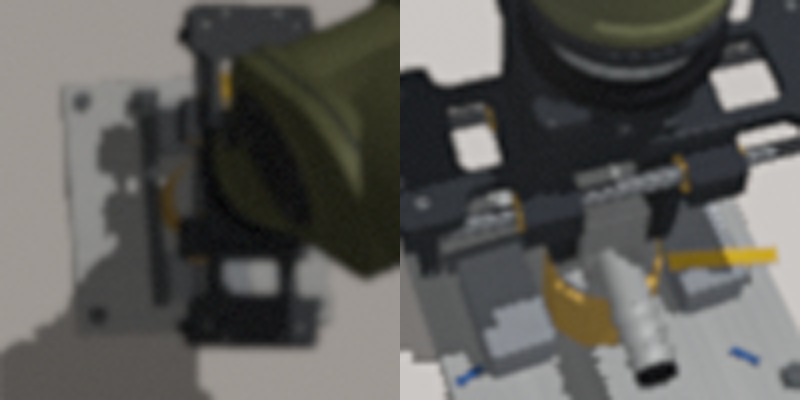

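Request:
{"op": "move_arm", "data": {
  "targets": [
    [[0,0,0,0,0,0,0.7],[0,0,0,0,0,0,0.7],[0,0,0,0,0,0,0.7],[0,0,0,0,0,0,0.7],[0,0,0,0,0,0,0.7]]
  ]
}}

```text
clock: 21.25
tool_pos: [0.5421, -0.1385, 0.0794]
eef_rot: [1.0, -0.021, 0.005, -0.001]
contact_force: [-0.0, 0.1, 0.5]
opening: 0.696
```

```bash
python3 -c "from h import *;st()"
```

```text
t 21.25 pos [ 0.5421 -0.1385  0.0794] yawx -2.44 z [ 0.009  0.001 -1.   ] F [-0.01  0.12  0.48] M [-0.02 -0.02 -0.  ] op 0.696 q [ 0.37  0.88 -0.35  1.89  0.61  0.47 -0.45]
```

Request:
{"op": "move_arm", "data": {
  "targets": [
    [[0,0,0,-0.002,0,0.02,0.7],[0,0,0,0,0,0.04,0.7],[0,0,0,0,0,0.045,0.7],[0,0,0,0,0,0.045,0.7],[0,0,0,0,0,0.03,0.7]]
  ]
}}

```text
clock: 21.75
tool_pos: [0.5359, -0.1375, 0.2613]
eef_rot: [1.0, -0.02, -0.001, -0.002]
contact_force: [-0.6, -0.3, -0.8]
opening: 0.701
```

Request:
{"op": "move_arm", "data": {
  "targets": [
    [[0,0,0,-0.02,0.045,0,0.7],[0,0,0,-0.02,0.045,0,0.7],[0,0,0,-0.02,0.045,0,0.7],[0,0,0,-0.02,0.045,0,0.7],[0,0,0,0,0.045,0,0.7]]
  ]
}}

```text
clock: 22.25
tool_pos: [0.4565, 0.085, 0.2674]
eef_rot: [1.0, -0.03, 0.007, 0.001]
contact_force: [1.3, 0.3, -0.3]
opening: 0.7
```

```bash
python3 - <<'E'
from h import *
st()
t=r.snapshot("top");s=r.snapshot("side")
np.save("t2.npy",t,allow_pickle=True);np.save("s2.npy",s,allow_pickle=True)
f=lambda p,x,y:cv2.resize(p["frame"][y:y+100,x:x+100],(400,400),interpolation=cv2.INTER_CUBIC)
cv2.imwrite("pics/h3.png",cv2.cvtColor(np.hstack([f(t,300,160),f(s,225,240)]),cv2.COLOR_RGB2BGR))
E
```

```text
t 22.25 pos [0.4565 0.085  0.2674] yawx -3.41 z [ 0.014 -0.002 -1.   ] F [ 1.3   0.33 -0.34] M [-0.   -0.18 -0.02] op 0.7 q [ 0.07  0.49 -0.54  2.01  0.38  0.73 -0.76]
```

View pics/h3.png

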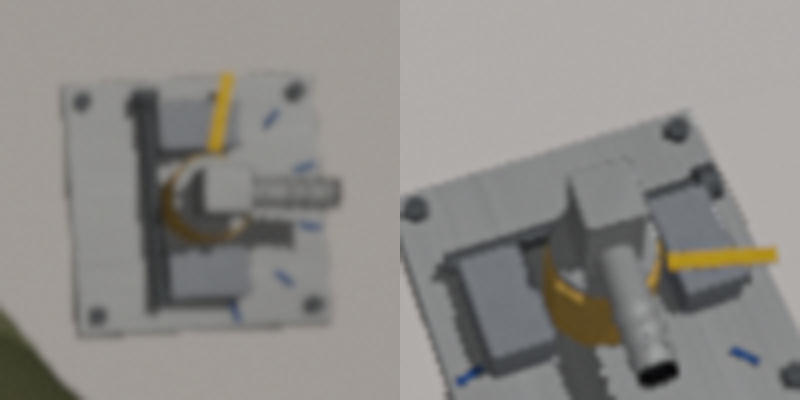

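```bash
python3 - <<'E'
from h import *
for n,rc in (("t2",(160+192/4,300+338/4)),("s2",(240+372/4,225+257/4))):
    p=np.load(n+".npy",allow_pickle=True).item();print(n,atz(p,rc,.0745).round(4))
print(r.finish_job());st()
E
```

```text
t2 [ 0.5358 -0.213   0.0745]
s2 [ 0.5401 -0.2082  0.0745]
the job is handed in; nothing more can be done
None
the job is handed in; nothing more can be done
```

I refitted the elbow and handed the job in at about 22 s. No verdict is reported, so I can't confirm the final contact force directly.

- **Pick-up and insertion:** I took the steel elbow from the blue stand and lowered it into the coupling over the yellow line. The first push was felt at the seal, about 0.0793 m tool height.
- **Finding the bite:** I turned it clockwise and measured the remaining play at two angles. The thread dropped about 0.08 mm per degree, as specified. The bite came at about 51° clockwise of the yellow line, give or take about 1.5°.
- **Tightening:** I stopped about 28° past the bite, slightly short of 30° on purpose. From the given spring rate I estimate seal and lip forces of about 17 N together, against the 9 to 20 N wanted.
- **Last checks:**
  - Pictures after letting go show the elbow upright in the coupling with its outlet on the clamp's -y side.
  - It did not spring back when released, and the gripper is clear of it. I never went near the tins.
  - The wrist never felt more than about 9.5 N.
- **Disagreements:**
  - At the end the tool sat about 0.4 mm higher than the thread pitch predicts, so the grip probably slipped a little vertically.
  - The two fixed cameras differ by 4 to 5 mm on the outlet's final position.

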